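Hold a bracket against the sprung fence of an eyelet press

ROBOT

A 7-joint arm with a two-finger parallel gripper is mounted at the origin on a cart in front of the work surface, level with it; the furniture and walls round the work are solid. World frame = base frame: x ahead of the robot, y to its left, z up, the work surface at z = 0. Lengths are in m, angles in rad, forces in N, time in s.
With the tool pointing down it reaches from about 0.4 to 0.85 m from the base axis. Payload 10.4 kg.
Tool frame: the origin (TCP) lies on the front face of the gripper's body, between the roots of the fingers; the fingertips stand 73 mm ahead of it and the grasp point (between the pads) lies 54 mm ahead of it; z points along the fingers, y is the line along which they close (so a half turn about z gives the same grasp; the last joint's range is limited). The gripper opens to 85 mm and grips with 20 to 120 N. Pads are 22 mm wide; open, the fingers measure 114 mm over their backs; the gripper's body (76 mm by 85 mm) begins 54 mm behind the grasp point. The pads swing forward as they close: fully open they stand 13 mm farther back than shut.
Start: joints at [1.292, 0.332, -0.065, 1.46, 0.022, 1.35, -0.088], TCP at [0.158, -0.605, 0.304] pointing down, gripper open.
Joint ranges: [-2.6, 2.6], [-0.5, 2.12], [-1.47, 1.34], [0.16, 2.42], [-1.27, 4.41], [0.06, 2.06], [-2.6, 2.6]. Speed limits (rad/s): [2.22, 2.22, 2.79, 2.79, 3.14, 3.14, 3.14].

INTERFACE

Orientations are given as a unit quaternion [x, y, z, w].
In Python, from workcell import manip gives the robot as it stands.
- The arm moves only by the shell command python3 -m jog 'ROWS' [FORCE]. ROWS is JSON, a list of rows, each an object with "grip": the gripper command: -1 is fully open, 1 is shut, values between are in proportion; "slide": the shift along the tool's x, y, z in cm, a list of three; "yaw": the turn about the tool's z in rad. A call has 1 to 8 rows; each row shifts and turns the commanded pose from where the row before left it, along the tool's axes as they then stand; what a row does not reach is not made up. A row lasts 1/10 s, in which the tool goes at most 50 mm and 8.59 degrees, less where a joint would pass 70% of its speed; a pose out of reach is approached as far as the arm can. A call with a gripper value outside its range is refused whole. The fingers move at their own pace and stop on an object; FORCE is the grip in N (left out, the last holds). Time passes only in rows, so rows that do not move let the fingers close. It gives the time, the measured TCP pose, the force, the opening and the grip force at its end, in the units of the state.
- manip.get_obs(): the state, without advancing time (a new reading comes with each control period).
- manip.camera(name): name is "scene" or "top" or "wrist"; returns the picture (384x512x3 uint8, blue, green, red); there is no depth.
- manip.calibration(name): a dict with "vfov" (degrees; the focal length in pixels is half the picture's height over the tangent of half this angle, whatever the lens; pixels are square), "cx", "cy" (the principal point, pixels), "k1" (the pictures are not rectified: a ray, as slopes to the right and down, at radius r is drawn at 1 + k1 r^2 times it, then the intrinsics apply), "camera_from_world" (4x4, takes a point from world to camera coordinates). Camera axes: x right, y down, z forward; pixel columns grow to the right and rows downward; lengths in m; the calibration is good to about 2 mm. A picture is of the moment at which its call begins: read the wrist's pose just before it. calibration takes no time and is no camera call; for the wrist camera it gives the pose at the moment of the call.
- manip.hand_in(): hands the job in; it is judged then, once.
Trained networks look in the newest picture that a camera, given by its name, has taken for a name from the list of things; names that differ only in an ending like _2 or _b are one class to them, and where a whole thing is asked for, a point or a joint stands for the part that bears it (a point fixed in the world has none). Each returns a list of dicts, best first, with "conf" (0 to 1); they miss things now and then, are a little off and sometimes report something else, mostly with a low value. They report only what shows in the picture. A call takes as long as a camera call.
- manip.masks_of(thing, camera): "region" (384x512 bool, what is visible of it) and "centre" ([column, row] in pixels, amid what is visible of it).
The state is a dict: "clock": time; "joint_pos": joint angles; "joint_velocities": joint speeds; "tau": joint torques, N m; "position": TCP position; "ee_rot": TCP orientation; "ft_force": force on the tool from outside, world axes, zero at the start; "torque": the same for the moment, N m; "grip_width": opening from 0.0 (shut) to 1.0 (fully open); "grasp_force": force on a finger pad.
Only numpy, scipy, OpenCV 4.12 (cv2) and the standard library are available. Lean on these libraries where they do the work, as an engineer would, in place of code of your own. Each camera call takes 0.05 s, during which the arm holds its last target. There are 200 camera calls.

TASK

Lift the metal bracket by its upright tab and lay it flat on the bed of the eyelet press, hole end under the punch and the long edge farther from the tab towards the sprung fence bar. Slide it gently and squarely against the fence and push until the hole is right under the punch tip and the fence pointer stands between the two gauge ridges (4 to 13 N), never beyond 20 N or to the end stop. Finish while still holding it there with that steady push so that a colleague can set the eyelet, and leave the other things where they are.

Things in the scene. Friction and masses are not known exactly. Their poses are not given: they have to be found in the camera images.
- bracket: Loose aluminium bracket, 0.2 to 0.45 kg, left of the press. Foot plate 80 (x) x 190 (y) x 6 mm, origin at the centre of its underside, z up. Hole 16 mm at x +12, y +75. Upright grip tab, 12 mm thick (x), 40 wide (y), centred at x -20, y -40, from z 6 to 56. The long edge at x = +40 goes to the fence. Its axes must end parallel to the press's; its start is within 0.9 rad of that.
- eyelet_hole (a point): Centre of the bracket's 16 mm hole, at the plate's top face (bracket x = +12, y = +75, z = +6 mm).
- tab_top (a point): Centre of the top face of the bracket's tab (bracket x = -20, y = -40, z = +56 mm). Carry it low: a fixed shelf hangs over the back left of the counter. The press is 169 mm high, so a bracket underside at 185 mm passes over it.
- press: Fixed grey eyelet press. Origin on the counter below the punch tip, x towards the fence, y left, z up. Bed top z = 10 mm, x -85 to 95, y -215 to 60. Column (x 62 to 94) and arm (x -16 to 94, z 118 to 150) within 18 mm of y = 0; head 28 mm wide, z 75 up, over the tip; lever knob at x 98, y 30, up to z 169. All else is below z 40. The bracket's tab belongs 115 mm right of the punch.
- punch_tip (a point): The fixed downward point of the punch, 4 mm across, at press x = 0, y = 0, z = 40 mm (30 mm above the bed).
- fence_face (a point): Middle of the flat front face of the aluminium fence bar: at press x +16 mm at rest, y -77.5, z 19. The bar is 14 mm deep (x), 205 long (press y -180 to +25), 1 to 17 mm above the bed, and slides along press +x. A thin pointer at its right end (y -178 to -210) moves over the gauge: two low ridges fixed on the bed.
- fence_slide (a joint): How far the fence is pushed towards press +x, m: 0 at rest, end stop 0.024. Springs resist with 0.7 N per mm, no preload, light damping. The pointer is between the ridges from 0.006 to 0.018 (4.2 to 12.6 N); at 0.012 (8.4 N) a bracket against the fence has its hole right under the punch in x.
- eraser: white eraser in a card sleeve, 21x52x12 mm, lying on the counter. Bystander; origin at the centre of its underside.
- stapler: desk stapler, 136x38x51 mm, on the right of the counter. Bystander; origin at the centre of its underside.
- mug: mug with a handle, 92x127x95 mm, on the right. Bystander; origin at the centre of its underside.
- white_bottle: small white screw-top bottle, 53x52x92 mm, on the right. Bystander; origin at the centre of its underside.
- blue_speaker: upright cylindrical speaker, 68x67x181 mm, far right. Bystander; origin at the centre of its underside.
- sugar_jar: glass jar, 90x90x151 mm, at the back left of the press. Bystander; origin at the centre of its underside.

How it is judged:
By the outcome, as a careful person would: the job done as asked, in the order asked, and still so for the second after the job is handed in, while the arm keeps its last pose, push and grip.
It also fails if it takes over 45 s, if anything falls off the work surface, if the arm or the gripper's body presses on something with over 40 N, if the wrist force passes 120 N, or if a joint passes its speed limit or range.

## Working session

There is one attempt and no reset: what is moved stays moved. The work goes in short steps, Python scripts to look and compute and a shell command to move; the robot and the scene stay as the last step left them, time stands still between calls to the robot, and variables do not carry over. Pictures are saved under pics/ and viewed, at most 10 in all, crops included, and the job is handed in when it is done.

```bash
ls; mkdir -p pics; cat > h.py <<'E'
import numpy as np, cv2
from workcell import manip
from scipy.spatial.transform import Rotation as R
def KT(c):
    k=manip.calibration(c); f=192/np.tan(np.radians(k['vfov'])/2)
    return f,k['cx'],k['cy'],k['k1'],np.array(k['camera_from_world'])
def proj(P,cal):
    f,cx,cy,k1,T=cal; P=np.atleast_2d(P); q=P@T[:3,:3].T+T[:3,3]
    s=q[:,:2]/q[:,2:]; s=s*(1+k1*(s**2).sum(1,keepdims=True)); return s*f+[cx,cy]
def ray(uv,cal):
    f,cx,cy,k1,T=cal; d=(np.atleast_2d(uv)-[cx,cy])/f; s=d.copy()
    for _ in range(20): s=d/(1+k1*(s**2).sum(1,keepdims=True))
    r=np.c_[s,np.ones(len(s))]@T[:3,:3]; return -T[:3,:3].T@T[:3,3], r
def onz(uv,z,cal):
    o,r=ray(uv,cal); return o+r*((z-o[2])/r[:,2:])
E
python3 - <<'E'
from h import *
o=manip.get_obs(); print({k:np.round(v,3) for k,v in o.items()})
for c in ['scene','top']:
    im=manip.camera(c); cv2.imwrite(f'pics/{c}0.png',im); np.save(f'{c}0.npy',im)
    cal=KT(c); print(c,np.round(cal[:4],3),np.round(ray([256,192],cal)[0],3))
    for t in ['bracket','press','fence_face','tab_top','eyelet_hole','punch_tip']:
        m=manip.masks_of(t,c)
        for d in m[:2]:
            print(t,round(d['conf'],2),np.round(d['centre'],1),d['region'].sum(), np.round(onz(d['centre'],0.01,cal),3))
E
```

```text
pics
{'clock': np.float64(0.0), 'joint_pos': array([ 1.292,  0.333, -0.065,  1.461,  0.022,  1.35 , -0.089]), 'joint_velocities': array([ 0.   ,  0.001, -0.002, -0.   ,  0.   , -0.001,  0.001]), 'tau': array([-1.0000e-03, -6.2547e+01,  4.9000e-02, -3.9161e+01,  1.6000e-02,
        1.0000e-02, -0.0000e+00]), 'position': array([ 0.158, -0.604,  0.303]), 'ee_rot': array([ 0.992,  0.128, -0.   , -0.001]), 'ft_force': array([ 0.722,  1.259, -0.426]), 'torque': array([-0.029, -0.046,  0.067]), 'grasp_force': np.float64(0.0), 'grip_width': np.float64(1.005)}
scene [ 3.93590e+02  2.60714e+02  1.92737e+02 -1.35000e-01] [-0.159  0.54   1.089]
bracket 0.76 [206.6 257.7] 1280 [[0.456 0.246 0.01 ]]
press 0.82 [267.9 181.3] 3136 [[ 0.583 -0.119  0.01 ]]
fence_face 0.72 [272.4 173.1] 205 [[ 0.604 -0.159  0.01 ]]
tab_top 0.81 [203.8 255.3] 1303 [[0.469 0.248 0.01 ]]
eyelet_hole 0.59 [203.6 254. ] 1290 [[0.473 0.246 0.01 ]]
punch_tip 0.78 [268.7 179.9] 3260 [[ 0.586 -0.126  0.01 ]]
punch_tip 0.3 [267.7 176.5] 200 [[ 0.602 -0.134  0.01 ]]
top [ 3.84664e+02  2.61105e+02  1.90262e+02 -1.50000e-02] [ 0.306 -0.045  1.1  ]
bracket 0.98 [157.9 213.9] 1757 [[0.469 0.242 0.01 ]]
bracket 0.17 [169.9 142.6] 1354 [[0.682 0.214 0.01 ]]
press 0.64 [288.5 177.9] 6093 [[ 0.568 -0.135  0.01 ]]
fence_face 0.79 [293.8 168.4] 424 [[ 0.596 -0.151  0.01 ]]
tab_top 0.7 [160.5 215.2] 1833 [[0.465 0.234 0.01 ]]
eyelet_hole 0.67 [161.8 216.5] 1858 [[0.461 0.23  0.01 ]]
punch_tip 0.55 [282.8 181.5] 6101 [[ 0.557 -0.118  0.01 ]]
```

```bash
python3 - <<'E'
from h import *
t=np.load('top0.npy'); s=np.load('scene0.npy')
cv2.imwrite('pics/topc.png',cv2.resize(t[110:290,100:370],None,fx=2.95,fy=2.95,interpolation=cv2.INTER_CUBIC))
cv2.imwrite('pics/scenec.png',cv2.resize(s[110:310,130:390],None,fx=3,fy=3,interpolation=cv2.INTER_CUBIC))
E
```

```text
(no output)
```

View pics/topc.png

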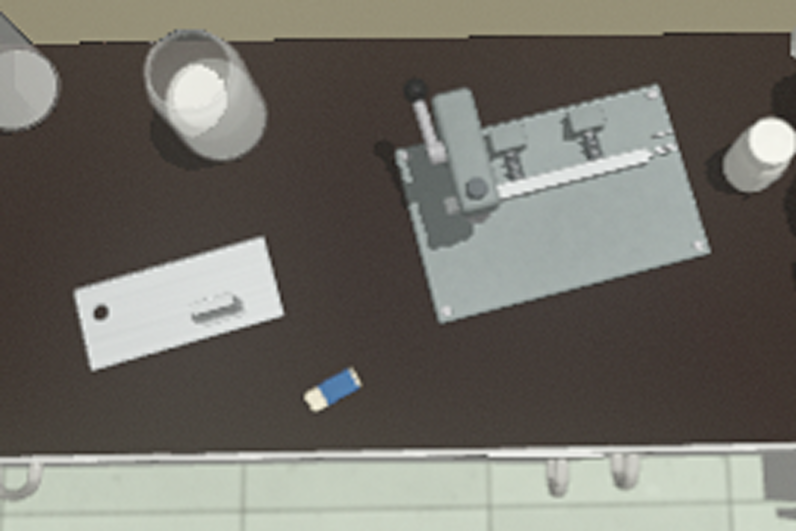

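View pics/scenec.png

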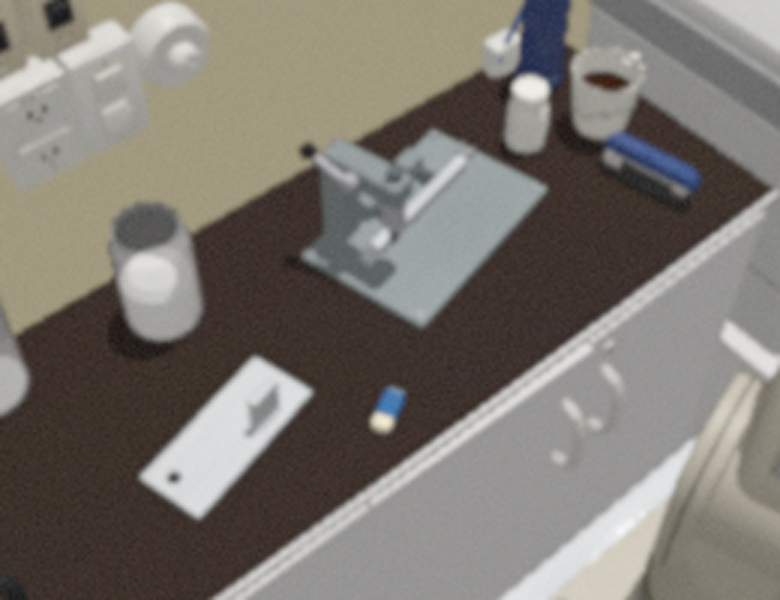

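Top crop: the bracket lies flat, with corners at about (75,290), (264,237), (284,316) and (92,370). The hole is at (101,312) on its left end and the tab is near (217,307). The press bed corners are at about (398,150), (658,85), (710,252) and (440,322), with the fence running from (498,190) to (665,150). The scene crop agrees with this: bracket and press are almost parallel, and the hole end is on the left.

```bash
cat >> h.py <<'E'
def se2(p,XY):
    c,s=np.cos(p[2]),np.sin(p[2]); XY=np.asarray(XY,float); return np.c_[p[0]+c*XY[:,0]-s*XY[:,1],p[1]+s*XY[:,0]+c*XY[:,1]]
def fit(M,W):
    M,W=np.array(M,float)[:,:2],np.array(W)[:,:2]; a,b=M-M.mean(0),W-W.mean(0)
    t=np.arctan2((a[:,0]*b[:,1]-a[:,1]*b[:,0]).sum(),(a*b).sum()); p=np.r_[0,0,t]
    p[:2]=W.mean(0)-se2(p,[M.mean(0)])[0]; return p, np.linalg.norm(se2(p,M)-W,axis=1)
E
python3 - <<'E'
from h import *
ct=KT('top'); cs=KT('scene')
T=lambda L:np.array(L)/2.95+[100,110]-.33
S=lambda L:np.array(L)/3+[130,110]-.33
# order: TL(+x,+y), TR(+x,-y), BR, BL
B=[[.04,.095],[.04,-.095],[-.04,-.095],[-.04,.095],[.012,.075]]
P=[[.095,.060],[.095,-.215],[-.085,-.215],[-.085,.06]]
for n,M,z,t,s in [('br',B,.006,[[75,290],[264,237],[284,316],[92,370],[101,312]],[[140,478],[255,355],[314,392],[199,519],[174,477]]),
            ('press',P,.010,[[398,150],[658,85],[710,252],[440,322]],[[302,256],[433,129],[548,187],[422,326]])]:
    for nm,uv,c in [('top',T(t),ct),('scene',S(s),cs)]:
        p,e=fit(M,onz(uv,z,c)); print(n,nm,np.round(p,4),np.round(e*1000,1))
im=np.load('top0.npy'); g=im.min(2)[170:260,115:205]
m=(g>125).astype(np.uint8); c=max(cv2.findContours(m,0,1)[0],key=cv2.contourArea).reshape(-1,2)+[115,170]
w=onz(c,.006,ct)[:,:2]; print(cv2.minAreaRect((w*1000).astype(np.float32)))
cw=manip.calibration('wrist'); print(cw); o=manip.get_obs(); print(R.from_quat(o['ee_rot']).as_matrix().round(3))
E
```

```text
br top [0.4736 0.2359 0.262 ] [0.3 0.8 0.7 0.6 0.1]
br scene [0.4706 0.2394 0.2658] [1.7 3.3 2.4 2.1 0.5]
press top [ 0.5455 -0.0557  0.2365] [2.9 2.1 1.8 1.2]
press scene [ 0.5419 -0.0517  0.2423] [1.5 0.7 0.7 1.4]
((473.903564453125, 236.78775024414062), (82.60111999511719, 192.0978546142578), 15.44796371459961)
{'vfov': 61.33630826736412, 'cx': 255.88828068753514, 'cy': 187.2948193069462, 'k1': -0.052437413280318076, 'camera_from_world': array([[ 2.52662073e-01, -9.67554451e-01, -5.11245861e-04,
        -6.25885575e-01],
       [-9.30707171e-01, -2.43184331e-01,  2.73213364e-01,
        -3.52813782e-02],
       [-2.64473133e-01, -6.85548346e-02, -9.61953323e-01,
         3.79102281e-01],
       [ 0.00000000e+00,  0.00000000e+00,  0.00000000e+00,
         1.00000000e+00]])}
[[ 0.967  0.253  0.   ]
 [ 0.253 -0.967 -0.   ]
 [-0.     0.    -1.   ]]
```

```bash
python3 -m jog '[{"grip":-1,"slide":[0,0,0],"yaw":-0.145},{"grip":-1,"slide":[0,0,0],"yaw":-0.145},{"grip":-1,"slide":[0,0,0],"yaw":-0.145},{"grip":-1,"slide":[0,0,0],"yaw":-0.145},{"grip":-1,"slide":[0,0,0],"yaw":-0.145},{"grip":-1,"slide":[0,0,0],"yaw":-0.145},{"grip":-1,"slide":[0,0,0],"yaw":-0.145},{"grip":-1,"slide":[0,0,0],"yaw":-0.145}]'
python3 -m jog '[{"grip":-1,"slide":[0,0,0],"yaw":-0.139},{"grip":-1,"slide":[0,0,0],"yaw":-0.139},{"grip":-1,"slide":[0,0,0],"yaw":-0.139},{"grip":-1,"slide":[3,3.7,0],"yaw":0},{"grip":-1,"slide":[3,3.7,0],"yaw":0},{"grip":-1,"slide":[3,3.7,0],"yaw":0},{"grip":-1,"slide":[3,3.7,0],"yaw":0},{"grip":-1,"slide":[3,3.7,0],"yaw":0}]'
```

```text
clock: 1.5
position: [0.1582, -0.6047, 0.304]
ee_rot: [0.758, 0.653, -0.0, 0.0]
ft_force: [-0.2, 0.1, -0.1]
grip_width: 1.001
grasp_force: 0.0
clock: 2.3
position: [0.2988, -0.4102, 0.3041]
ee_rot: [0.609, 0.793, -0.0, 0.0]
ft_force: [1.3, -0.1, 0.6]
grip_width: 0.999
grasp_force: 0.0
```

```bash
python3 -m jog '[{"grip":-1,"slide":[3,3.7,0],"yaw":0},{"grip":-1,"slide":[3,3.7,0],"yaw":0},{"grip":-1,"slide":[3,3.7,0],"yaw":0},{"grip":-1,"slide":[3,3.7,0],"yaw":0},{"grip":-1,"slide":[3,3.7,0],"yaw":0},{"grip":-1,"slide":[3,3.7,0],"yaw":0},{"grip":-1,"slide":[3,3.7,0],"yaw":0},{"grip":-1,"slide":[0,0,0],"yaw":0}]'
python3 - <<'E'
from h import *
import pickle
o=manip.get_obs(); print(o['position'].round(4),o['joint_pos'].round(2)); cal=KT('wrist'); im=manip.camera('wrist'); np.save('w1.npy',im); pickle.dump(cal,open('w1.pkl','wb'))
v=im.copy()
for n,P in [('p',[.5445,-.0545,.239])]:
    for z,L in [(.01,[[.095,.060],[.095,-.215],[-.085,-.215],[-.085,.06]]),(.027,[[.016,-.18],[.016,.025],[.03,-.18]]),(.04,[[0,0]])]:
        for q in proj(np.c_[se2(P,L),[z]*len(L)],cal): print(z,q.round(1)); cv2.circle(v,tuple(np.int32(q.round())),3,(0,0,255),1)
cv2.imwrite('pics/w1.png',cv2.resize(v,None,fx=1.55,fy=1.55))
E
```

```text
clock: 3.1
position: [0.4965, -0.1354, 0.3044]
ee_rot: [0.605, 0.796, 0.002, 0.0]
ft_force: [-0.2, -0.5, 0.1]
grip_width: 1.001
grasp_force: 0.0
[ 0.4965 -0.1354  0.3044] [ 0.86  0.15 -0.74  1.72  0.1   1.31  0.37]
0.01 [409.8  45.5]
0.01 [376.6 275.8]
0.01 [236.3 272.7]
0.01 [240.5  37.9]
0.027 [320.7 256.3]
0.027 [337.6  75.3]
0.027 [332.3 256.5]
0.04 [322.7  99.8]
```

View pics/w1.png

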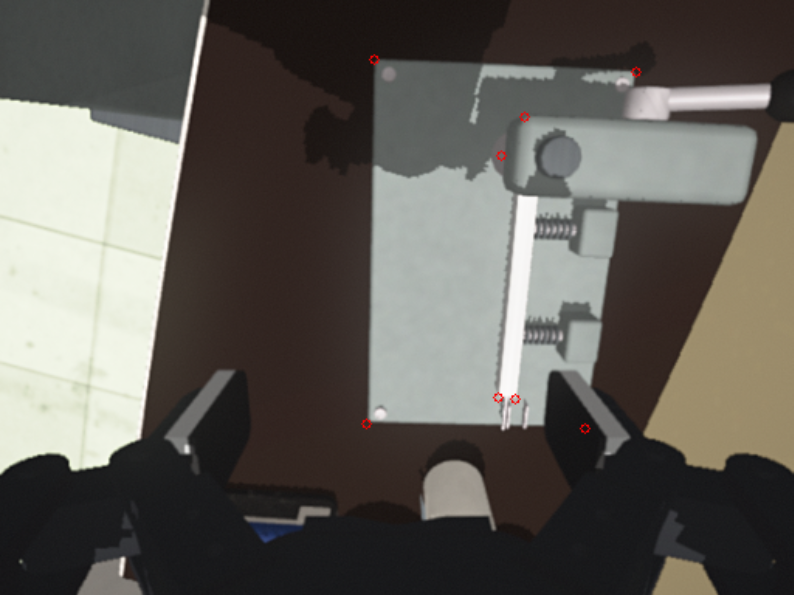

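Wrist picture (1.55×): the bed's front edge runs from (375,60) to (369,424). The fence's front top edge runs from (515,195) to (499,398), the pointer sits by the gauge at (507,412), and the punch arm is at (515–755, 160). My predicted points are within a few pixels, so I'll refine the press pose from these edges.

```bash
cat >> h.py <<'E'
def edge(g,P,a,b,z,cal,n,half=.008,N=40,sign=0,frame=se2):
    """sub-pixel offsets (m) along normal n of line a-b (body frame, height z) at max gradient; returns body pts, world pts"""
    out=[];W=[];t=np.linspace(-half,half,161); a,b,n=map(np.array,(a,b,n))
    for s in np.linspace(0,1,N):
        L=a+(b-a)*s+t[:,None]*n; w=np.c_[frame(P,L),np.full(161,z)]; uv=proj(w,cal).astype(np.float32)
        v=cv2.remap(g,uv[:,:1],uv[:,1:],cv2.INTER_LINEAR).ravel(); v=np.convolve(np.pad(v,7,'edge'),np.ones(15)/15,'valid')
        d=np.gradient(v)*(sign or 1); d=d if sign else abs(d); k=d[15:-15].argmax()+15
        if d[k]>.3: out.append((s,t[k],d[k])); 
    return np.array(out)
def linefit(o):
    k=np.ones(len(o),bool)
    for _ in range(5):
        c=np.polyfit(o[k,0],o[k,1],1); r=o[:,1]-np.polyval(c,o[:,0]); k=abs(r)<max(2*np.median(abs(r)),.0005)
    return np.polyval(c,[0,1])*1000, k.sum()
E
python3 - <<'E'
from h import *
import pickle
cal=pickle.load(open('w1.pkl','rb')); g=np.load('w1.npy').astype(np.float32).mean(2)
P=[.5445,-.0545,.239]
for nm,a,b,z,n,sg in [('front',[-.085,-.205],[-.085,-.04],.01,[1,0],1),('right',[-.08,-.215],[.015,-.215],.01,[0,1],1),('left',[-.08,.06],[-.015,.06],.01,[0,-1],1),('fence',[.016,-.17],[.016,-.05],.027,[1,0],1),('fenceback',[.030,-.17],[.030,-.11],.027,[1,0],-1)]:
    o=edge(g,P,a,b,z,cal,n,sign=sg); print(nm,len(o),*linefit(o) if len(o)>4 else '')
ct=KT('top'); g=np.load('top0.npy').astype(np.float32).mean(2)
for nm,a,b,z,n,sg in [('front',[-.085,-.205],[-.085,.05],.01,[1,0],1),('right',[-.08,-.215],[.08,-.215],.01,[0,1],1),('left',[-.08,.06],[.05,.06],.01,[0,-1],1)]:
    o=edge(g,P,a,b,z,ct,n,sign=sg); print('top',nm,len(o),*linefit(o) if len(o)>4 else '')
E
```

```text
front 40 [1.05417302 1.00247517] 39
right 40 [2.02989172 1.43343001] 34
left 40 [-0.11256098  0.02756098] 40
fence 40 [0.46829268 0.61170732] 40
fenceback 40 [0.30172335 0.38877394] 35
top front 40 [0.78835703 0.6369527 ] 32
top right 40 [-0.50326804 -0.27160954] 32
top left 40 [0.3036755  0.08564375] 31
```

```bash
python3 -m jog '[{"grip":-1,"slide":[4.6,0.8,0],"yaw":0},{"grip":-1,"slide":[4.6,0.8,0],"yaw":0},{"grip":-1,"slide":[4.6,0.8,0],"yaw":0},{"grip":-1,"slide":[4.6,0.8,0],"yaw":0},{"grip":-1,"slide":[4.6,0.7,0],"yaw":0},{"grip":-1,"slide":[4.6,0.7,0],"yaw":0},{"grip":-1,"slide":[4.6,0.8,0],"yaw":0},{"grip":-1,"slide":[0,0,0],"yaw":0}]'
python3 - <<'E'
from h import *
import pickle
manip.camera('top'); manip.camera('top')
o=manip.get_obs(); print(o['position'].round(4),o['joint_pos'].round(2)); cal=KT('wrist'); im=manip.camera('wrist'); np.save('w2.npy',im); pickle.dump(cal,open('w2.pkl','wb'))
x=R.from_quat(o['ee_rot']).as_matrix(); print(x.round(4), 'tooly ang',np.arctan2(x[1,1],x[0,1]))
P=[.4736,.2359,.262]; g=im.astype(np.float32).mean(2)
for c,G,nm0 in [(cal,g,'w'),(KT('top'),np.load('top0.npy').astype(np.float32).mean(2),'t')]:
  for nm,a,b,n in [('front',[-.04,-.085],[-.04,.085],[1,0]),('back',[.04,-.085],[.04,.085],[-1,0]),('right',[-.03,-.095],[.03,-.095],[0,1]),('left',[-.03,.095],[.03,.095],[0,-1])]:
    e=edge(G,P,a,b,.006,c,n,sign=1); print(nm0,nm,len(e),*linefit(e) if len(e)>4 else '')
v=im.copy()
for z,L in [(.006,[[.04,.095],[.04,-.095],[-.04,-.095],[-.04,.095],[.012,.075]]),(.056,[[-.026,-.06],[-.014,-.06],[-.014,-.02],[-.026,-.02]])]:
    for q in proj(np.c_[se2(P,L),[z]*len(L)],cal): cv2.circle(v,tuple(np.int32(q.round())),2,(0,0,255),1)
cv2.imwrite('pics/w2.png',cv2.resize(v,None,fx=1.55,fy=1.55))
E
```

```text
clock: 3.95
position: [0.4608, 0.1884, 0.3044]
ee_rot: [0.606, 0.796, 0.001, -0.0]
ft_force: [0.1, -0.2, -0.7]
grip_width: 1.002
grasp_force: 0.0
[0.4625 0.1829 0.3038] [ 0.47  0.15 -1.01  1.75  0.13  1.31 -0.3 ]
[[-2.600e-01  9.656e-01 -1.000e-04]
 [ 9.656e-01  2.600e-01 -4.000e-04]
 [-4.000e-04 -2.000e-04 -1.000e+00]] tooly ang 0.2630457503673579
w front 40 [-0.07341463 -0.53658537] 40
w back 40 [-1.28109756  0.10109756] 40
w right 40 [0.84353659 1.61146341] 40
w left 40 [-1.7695122 -2.0354878] 40
t front 40 [ 0.39623663 -0.86047528] 32
t back 40 [-2.17759981 -1.76561394] 33
t right 40 [-0.29303107 -0.0045424 ] 35
t left 40 [-1.22949128 -1.69048174] 35
```

View pics/w2.png

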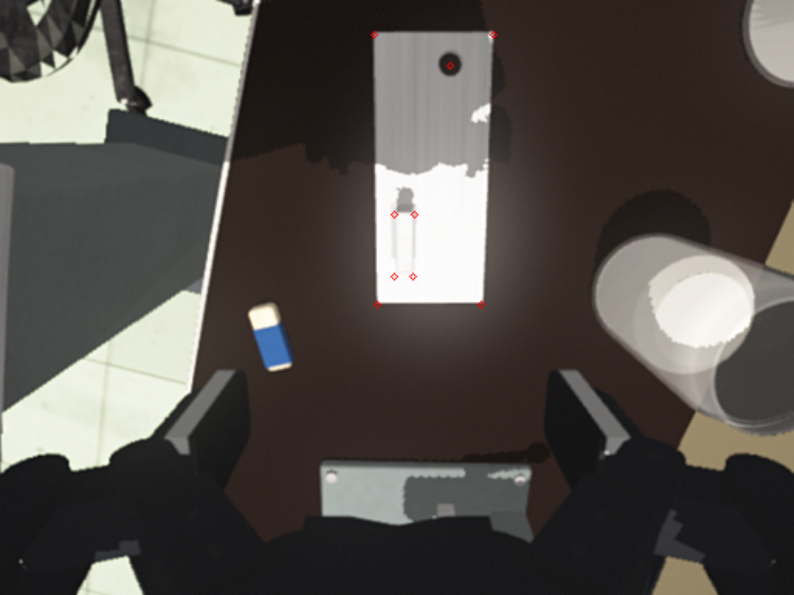

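The wrist view shows the bracket's drawn corners on its image corners, and the tab top at (404,245) matches the prediction. The estimate is good, so I'll descend part way and check again.

```bash
python3 -m jog '[{"grip":-1,"slide":[0.5,0.4,2],"yaw":-0.004},{"grip":-1,"slide":[0,0,3],"yaw":0},{"grip":-1,"slide":[0,0,3],"yaw":0},{"grip":-1,"slide":[0,0,3],"yaw":0},{"grip":-1,"slide":[0,0,2],"yaw":0},{"grip":-1,"slide":[0,0,0],"yaw":0},{"grip":-1,"slide":[0,0,0],"yaw":0}]' 90
cat > st.py <<'E'
from h import *
import sys
ps=[];fs=[];ws=[]
for _ in range(int(sys.argv[1]) if len(sys.argv)>1 else 4):
    o=manip.get_obs(); ps.append(o['position']); fs.append(np.r_[o['ft_force'],o['torque']]); x=R.from_quat(o['ee_rot']).as_matrix(); ws.append(np.arctan2(x[1,1],x[0,1])); manip.camera('wrist')
p=np.mean(ps,0); w=np.mean(ws); print('clock',round(float(o['clock']),2),'p',p.round(4),'sd',np.std(ps,0).round(4),'ang',w.round(4),'F,T',np.mean(fs,0).round(2),'grip',o['grip_width'].round(3),o['grasp_force'].round(1),'z-tilt',x[:,2].round(3))
def rel(t):  # tool x,y needed (cm) to reach world xy t
    d=np.array(t)-p[:2]; return (d@[-np.sin(w),np.cos(w)]*100).round(2),(d@[np.cos(w),np.sin(w)]*100).round(2)
PR=[.5451,-.0540,.239]; q=np.array(PR)
print('tcp in press frame', se2([0,0,-q[2]],[p[:2]-q[:2]]).round(4))
E
python3 - <<'E'
from st import *
print(rel([.4651,.1931]))
E
```

```text
clock: 4.8
position: [0.4657, 0.1876, 0.1743]
ee_rot: [0.608, 0.794, -0.0, 0.0]
ft_force: [0.4, -0.4, 0.3]
grip_width: 0.997
grasp_force: 0.0Traceback (most recent call last):
  File "<stdin>", line 1, in <module>
  File "st.py", line 6, in <module>
    p=np.mean(ps,0); w=np.mean(ws); print('clock',round(float(o['clock']),2),'p',p.round(4),'sd',np.std(ps,0).round(4),'ang',w.round(4),'F,T',np.mean(fs,0).round(2),'grip',o['grip_width'].round(3),o['grasp_force'].round(1),'z-tilt',x[:,2].round(3))
                                                                                                                                                                            ^^^^^^^^^^^^^^^^^^^^^
AttributeError: 'float' object has no attribute 'round'
```

```bash
sed -i "s/o\['grip_width'\].round(3),o\['grasp_force'\].round(1)/round(float(o['grip_width']),3),round(float(o['grasp_force']),1)/" st.py; python3 - <<'E'
from st import *
print(rel([.4651,.1931]))
E
```

```text
clock 5.15 p [0.4656 0.1888 0.1748] sd [0.0001 0.0001 0.0002] ang 0.2655 F,T [ 0.29 -0.25  0.19 -0.   -0.01  0.01] grip 1.002 0.0 z-tilt [ 0.001 -0.    -1.   ]
tcp in press frame [[-0.0198  0.2547]]
(np.float64(0.43), np.float64(0.06))
```

```bash
python3 -m jog '[{"grip":-1,"slide":[0.4,0.06,2],"yaw":0},{"grip":-1,"slide":[0,0,3],"yaw":0},{"grip":-1,"slide":[0,0,2.6],"yaw":0},{"grip":-1,"slide":[0,0,1],"yaw":0},{"grip":-1,"slide":[0,0,0],"yaw":0}]' 90
python3 - <<'E'
from st import *
print(rel([.4651,.1931]))
cv2.imwrite('pics/w3.png',manip.camera('wrist'))
E
```

```text
clock: 5.7
position: [0.464, 0.1929, 0.0871]
ee_rot: [0.607, 0.795, -0.001, -0.001]
ft_force: [-0.0, 0.4, 0.2]
grip_width: 0.997
grasp_force: 0.0
clock 5.85 p [0.4648 0.1932 0.0884] sd [0.0005 0.0002 0.0008] ang 0.2663 F,T [-0.23  0.06  0.23  0.01  0.03 -0.  ] grip 1.004 0.0 z-tilt [ 0.002  0.001 -1.   ]
tcp in press frame [[-0.0196  0.2592]]
(np.float64(-0.02), np.float64(0.03))
```

View pics/w3.png

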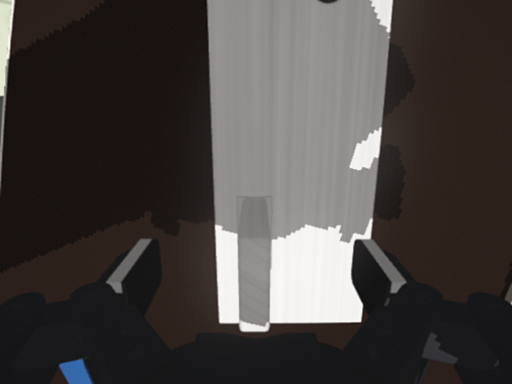

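The tab (column 255, rows 197–330) sits midway between the open fingers at columns 150 and 360. I'll close on it.

```bash
python3 -m jog '[{"grip":1,"slide":[0,0,0],"yaw":0},{"grip":1,"slide":[0,0,0],"yaw":0},{"grip":1,"slide":[0,0,0],"yaw":0},{"grip":1,"slide":[0,0,0],"yaw":0},{"grip":1,"slide":[0,0,0],"yaw":0},{"grip":1,"slide":[0,0,0],"yaw":0}]' 90
python3 -m jog '[{"grip":1,"slide":[0,0,0],"yaw":0},{"grip":1,"slide":[0,0,-0.5],"yaw":0},{"grip":1,"slide":[0,0,-1],"yaw":0},{"grip":1,"slide":[0,0,-1.5],"yaw":0},{"grip":1,"slide":[0,0,-1.5],"yaw":0},{"grip":1,"slide":[0,0,-0.5],"yaw":0},{"grip":1,"slide":[0,0,0],"yaw":0},{"grip":1,"slide":[0,0,0],"yaw":0}]'
python3 - <<'E'
from st import *
E
```

```text
clock: 6.55
position: [0.4648, 0.193, 0.088]
ee_rot: [0.607, 0.795, 0.0, 0.0]
ft_force: [0.1, -0.2, 2.0]
grip_width: 0.129
grasp_force: 87.8
clock: 7.35
position: [0.4646, 0.1927, 0.1378]
ee_rot: [0.607, 0.795, -0.0, 0.0]
ft_force: [0.0, 0.5, -3.4]
grip_width: 0.13
grasp_force: 87.7
clock 7.5 p [0.4644 0.1927 0.1375] sd [0.0001 0.     0.0002] ang 0.2659 F,T [-0.22  0.36 -3.12 -0.09  0.   -0.03] grip 0.13 87.7 z-tilt [-0.001 -0.    -1.   ]
tcp in press frame [[-0.02    0.2588]]
```

Lifted: the weight reads 3.1 N and the opening is 11 mm. Next I'll square the bracket to the press, draw back, and carry it low to in front of the bed.

```bash
python3 -m jog '[{"grip":1,"slide":[0,0,0],"yaw":0.027},{"grip":1,"slide":[0,-1.5,0],"yaw":0},{"grip":1,"slide":[0,-3,0],"yaw":0},{"grip":1,"slide":[-1.5,-2,0],"yaw":0},{"grip":1,"slide":[-3,-1,0],"yaw":0},{"grip":1,"slide":[-4,0,0],"yaw":0},{"grip":1,"slide":[-4,0,0],"yaw":0},{"grip":1,"slide":[-4,0,0],"yaw":0}]'
python3 -m jog '[{"grip":1,"slide":[-4,0,0],"yaw":0},{"grip":1,"slide":[-4,0,0],"yaw":0},{"grip":1,"slide":[-4,0,0],"yaw":0},{"grip":1,"slide":[-4,0,0],"yaw":0},{"grip":1,"slide":[-3,0,0],"yaw":0},{"grip":1,"slide":[-1.5,0,0],"yaw":0},{"grip":1,"slide":[0,0,0],"yaw":0},{"grip":1,"slide":[0,0,0],"yaw":0}]'
python3 - <<'E'
from st import *
import pickle
cal=KT('wrist'); im=manip.camera('wrist'); np.save('w4.npy',im); pickle.dump(cal,open('w4.pkl','wb')); cv2.imwrite('pics/w4.png',im)
E
```

```text
clock: 8.35
position: [0.4309, 0.0133, 0.1381]
ee_rot: [0.618, 0.786, -0.0, 0.0]
ft_force: [0.7, -0.2, -3.6]
grip_width: 0.127
grasp_force: 88.1
clock: 9.15
position: [0.4793, -0.1831, 0.1377]
ee_rot: [0.618, 0.786, 0.0, -0.0]
ft_force: [-1.2, 0.4, -2.3]
grip_width: 0.129
grasp_force: 88.1
clock 9.3 p [ 0.4793 -0.1828  0.1378] sd [0.     0.0002 0.0001] ang 0.2404 F,T [-0.34  0.37 -2.51 -0.06  0.02  0.  ] grip 0.127 88.1 z-tilt [-0.  0. -1.]
tcp in press frame [[-0.0944 -0.1096]]
```

View pics/w4.png

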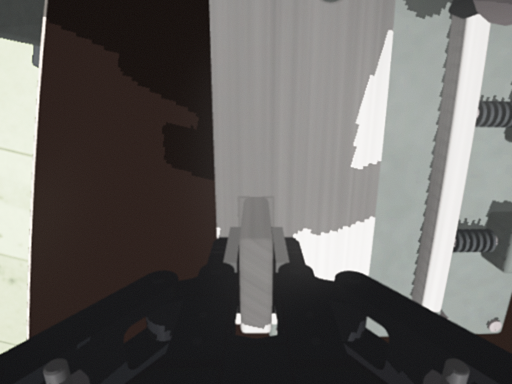

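The bracket is held flat and roughly parallel to the fence: plate right edge at columns 390→372, fence front edge at columns 450→420. Now I'll measure the bracket's pose in the grip and the fence in the same picture.

```bash
python3 - <<'E'
from h import *
import pickle
cal=pickle.load(open('w4.pkl','rb')); g=np.load('w4.npy').astype(np.float32).mean(2)
PR=np.array([.5451,-.0540,.239]); tcp=np.array([.4793,-.1828]); w=.2395
B=np.r_[se2(np.r_[tcp,w],[[.02,.04]])[0],w]; print('B',B.round(4))
for zt in (.0555,):
  for nm,a,b,n in [('front',[-.04,-.015],[-.04,.055],[1,0]),('back',[.04,-.05],[.04,.055],[-1,0])]:
    e=edge(g,B,a,b,zt,cal,n,sign=1 if nm=='front' else 0); print(nm,len(e),*linefit(e) if len(e)>4 else '')
for nm,a,b,z,n,sg in [('fence',[.016,-.17],[.016,-.04],.027,[1,0],1),('fenceback',[.030,-.17],[.030,-.04],.027,[1,0],-1)]:
    o=edge(g,PR,a,b,z,cal,n,sign=sg,half=.006); print(nm,len(o),*linefit(o))
h=g[0:40,290:380]; print('hole', proj(np.r_[se2(B,[[.012,.075]])[0],.0555],cal), proj(np.r_[se2(B,[[.012,.067]])[0],.0555],cal))
d=np.argwhere(g[0:6,300:360]<60); print(d.mean(0)+[0,300] if len(d) else None, d.max(0) if len(d) else None)
E
```

```text
B [ 0.4892 -0.1392  0.2395]
front 40 [-0.105 -0.27 ] 40
back 40 [-0.33632552 -0.24144943] 31
fence 40 [-0.37719512 -0.33905488] 40
fenceback 40 [-0.59797594 -0.40160981] 39
hole [[331.32955489 -17.42712989]] [[330.4402151    2.87174082]]
None None
```

```bash
python3 -m jog '[{"grip":1,"slide":[-0.5,0,0.5],"yaw":0},{"grip":1,"slide":[0,0,1],"yaw":0},{"grip":1,"slide":[0,0,1],"yaw":0},{"grip":1,"slide":[0,0,0.7],"yaw":0},{"grip":1,"slide":[0,0,0.3],"yaw":0},{"grip":1,"slide":[0,0,0],"yaw":0},{"grip":1,"slide":[0,0,0],"yaw":0}]'
python3 - <<'E'
from st import *
E
```

```text
clock: 10.1
position: [0.4807, -0.1891, 0.1031]
ee_rot: [0.618, 0.786, 0.0, 0.0]
ft_force: [0.2, -0.3, -2.4]
grip_width: 0.131
grasp_force: 88.1
clock 10.25 p [ 0.4807 -0.1892  0.1032] sd [0.     0.0001 0.0001] ang 0.2391 F,T [ 0.2  -0.19 -2.78 -0.08 -0.01  0.01] grip 0.123 88.1 z-tilt [ 0.001 -0.    -1.   ]
tcp in press frame [[-0.0945 -0.1161]]
```

```bash
python3 -m jog '[{"grip":1,"slide":[0.1,0.6,0],"yaw":0},{"grip":1,"slide":[0,0.8,0],"yaw":0},{"grip":1,"slide":[0,0.8,0],"yaw":0},{"grip":1,"slide":[0,0.8,0],"yaw":0},{"grip":1,"slide":[0,0.7,0],"yaw":0},{"grip":1,"slide":[0,0.4,0],"yaw":0},{"grip":1,"slide":[0,0,0],"yaw":0},{"grip":1,"slide":[0,0,0],"yaw":0}]'
python3 -m jog '[{"grip":1,"slide":[0,0,0.2],"yaw":0},{"grip":1,"slide":[0,0,0.15],"yaw":0},{"grip":1,"slide":[0,0,0.1],"yaw":0},{"grip":1,"slide":[0,0,0],"yaw":0}]'
python3 - <<'E'
from st import *
cal=KT('wrist'); im=manip.camera('wrist'); cv2.imwrite('pics/w5.png',im); np.save('w5.npy',im)
E
```

```text
clock: 11.1
position: [0.52, -0.1785, 0.1028]
ee_rot: [0.618, 0.786, -0.0, -0.0]
ft_force: [0.8, -0.5, -2.8]
grip_width: 0.129
grasp_force: 88.1
clock: 11.5
position: [0.5199, -0.1786, 0.0982]
ee_rot: [0.618, 0.786, -0.0, -0.0]
ft_force: [-0.2, -0.1, -2.5]
grip_width: 0.13
grasp_force: 88.2
clock 11.65 p [ 0.52   -0.1786  0.0984] sd [0.0001 0.     0.0001] ang 0.2389 F,T [-0.08 -0.31 -2.6  -0.12  0.02 -0.01] grip 0.13 88.2 z-tilt [ 0. -0. -1.]
tcp in press frame [[-0.0538 -0.1151]]
```

View pics/w5.png

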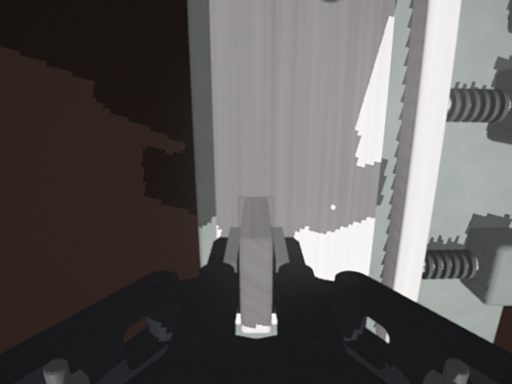

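The bracket hovers just above the bed, parallel to the fence, with about 10 mm to go. I'll set it down gently until the force shows contact.

```bash
python3 -m jog '[{"grip":1,"slide":[0,0,0.05],"yaw":0},{"grip":1,"slide":[0,0,0],"yaw":0}]'; python3 -m jog '[{"grip":1,"slide":[0,0,0.04],"yaw":0},{"grip":1,"slide":[0,0,0],"yaw":0}]'
python3 - <<'E'
from st import *
E
```

```text
clock: 11.95
position: [0.5202, -0.1786, 0.0981]
ee_rot: [0.618, 0.786, -0.0, 0.0]
ft_force: [-0.7, -0.3, -0.7]
grip_width: 0.124
grasp_force: 88.6
clock: 12.15
position: [0.5202, -0.1785, 0.098]
ee_rot: [0.618, 0.786, -0.0, 0.0]
ft_force: [-3.1, 1.0, 6.2]
grip_width: 0.125
grasp_force: 89.6
clock 12.3 p [ 0.5202 -0.1785  0.0981] sd [0. 0. 0.] ang 0.239 F,T [-3.21  0.33  5.59  0.11  0.72  0.01] grip 0.132 89.5 z-tilt [ 0. -0. -1.]
tcp in press frame [[-0.0537 -0.1151]]
```

```bash
python3 -m jog '[{"grip":1,"slide":[0,0,-0.03],"yaw":0},{"grip":1,"slide":[0,0.15,0],"yaw":0},{"grip":1,"slide":[0,0.2,0],"yaw":0},{"grip":1,"slide":[0,0.2,0],"yaw":0},{"grip":1,"slide":[0,0.2,0],"yaw":0},{"grip":1,"slide":[0,0.1,0],"yaw":0},{"grip":1,"slide":[0,0,0],"yaw":0}]'
python3 - <<'E'
from st import *
E
python3 -m jog '[{"grip":1,"slide":[0,0.1,0],"yaw":0},{"grip":1,"slide":[0,0.1,0],"yaw":0},{"grip":1,"slide":[0,0.1,0],"yaw":0},{"grip":1,"slide":[0,0.1,0],"yaw":0},{"grip":1,"slide":[0,0,0],"yaw":0}]'
python3 - <<'E'
from st import *
E
```

```text
clock: 13.05
position: [0.5283, -0.1769, 0.0981]
ee_rot: [0.618, 0.786, -0.0, 0.0]
ft_force: [-3.4, -1.4, 5.8]
grip_width: 0.127
grasp_force: 89.2
clock 13.2 p [ 0.5283 -0.1769  0.0981] sd [0. 0. 0.] ang 0.2389 F,T [-3.77 -1.43  5.27 -0.24  0.83  0.15] grip 0.129 89.3 z-tilt [-0.    -0.001 -1.   ]
tcp in press frame [[-0.0454 -0.1154]]
clock: 13.75
position: [0.5318, -0.1761, 0.098]
ee_rot: [0.618, 0.786, -0.001, -0.0]
ft_force: [-6.0, -1.5, 8.9]
grip_width: 0.133
grasp_force: 89.7
clock 13.9 p [ 0.5318 -0.1761  0.098 ] sd [0. 0. 0.] ang 0.2386 F,T [-6.77 -1.08  7.98 -0.23  1.3   0.12] grip 0.123 89.7 z-tilt [-0.001 -0.001 -1.   ]
tcp in press frame [[-0.0418 -0.1154]]
```

```bash
python3 -m jog '[{"grip":1,"slide":[0,0,-0.05],"yaw":0},{"grip":1,"slide":[0,0.1,0],"yaw":0},{"grip":1,"slide":[0,0.1,0],"yaw":0},{"grip":1,"slide":[0,0.1,0],"yaw":0},{"grip":1,"slide":[0,0.1,0],"yaw":0},{"grip":1,"slide":[0,0,0],"yaw":0}]'
python3 - <<'E'
from st import *
E
```

```text
clock: 14.55
position: [0.5356, -0.175, 0.0981]
ee_rot: [0.618, 0.786, -0.001, -0.001]
ft_force: [-6.8, -2.4, 3.2]
grip_width: 0.13
grasp_force: 89.1
clock 14.7 p [ 0.5356 -0.175   0.0981] sd [0. 0. 0.] ang 0.2385 F,T [-6.27 -2.12  3.46 -0.42  1.24  0.04] grip 0.129 89.1 z-tilt [-0.002 -0.    -1.   ]
tcp in press frame [[-0.0379 -0.1153]]
```

```bash
python3 -m jog '[{"grip":1,"slide":[0,0.1,-0.01],"yaw":0},{"grip":1,"slide":[0,0.1,-0.01],"yaw":0},{"grip":1,"slide":[0,0.1,0],"yaw":0},{"grip":1,"slide":[0,0.1,0],"yaw":0},{"grip":1,"slide":[0,0.1,0],"yaw":0},{"grip":1,"slide":[0,0,0],"yaw":0}]'
python3 - <<'E'
from st import *
import pickle
cal=KT('wrist'); im=manip.camera('wrist'); np.save('w6.npy',im); t=manip.camera('top'); s=manip.camera('scene'); pickle.dump(cal,open('w6.pkl','wb'))
a=cv2.resize(im,(512,384)); b=cv2.resize(t[130:220,225:345],(400,300),interpolation=cv2.INTER_CUBIC); c=cv2.resize(s[140:230,220:340],(400,300),interpolation=cv2.INTER_CUBIC)
v=np.zeros((600,800,3),np.uint8); v[:300,:400]=b; v[:300,400:]=c; v[300:,:]=0; v[300:,200:600]=cv2.resize(im,(400,300)); cv2.imwrite('pics/m6.png',v)
g=im.astype(np.float32).mean(2); PR=np.array([.5451,-.0540,.239])
B=np.r_[se2(np.r_[p[:2],w],[[.02,.04]])[0],w]
for nm,P,aa,bb,z,n,sg in [('bfront',B,[-.04,-.015],[-.04,.055],.016,[1,0],0),('bback',B,[.04,-.05],[.04,.055],.016,[-1,0],0),('fenceback',PR,[.042,-.14],[.042,-.04],.027,[1,0],-1),('fencefront',PR,[.028,-.14],[.028,-.04],.027,[1,0],0)]:
    e=edge(g,P,aa,bb,z,cal,n,sign=sg,half=.005); print(nm,len(e),*linefit(e) if len(e)>4 else '')
E
```

```text
clock: 15.35
position: [0.5397, -0.174, 0.0982]
ee_rot: [0.618, 0.786, -0.001, -0.001]
ft_force: [-11.3, -2.1, 6.5]
grip_width: 0.129
grasp_force: 89.6
clock 15.5 p [ 0.5397 -0.174   0.0982] sd [0. 0. 0.] ang 0.2383 F,T [-11.17  -1.91   6.67  -0.43   2.06   0.09] grip 0.13 89.6 z-tilt [-0.003 -0.001 -1.   ]
tcp in press frame [[-0.0337 -0.1153]]
bfront 40 [-0.3336128 -0.4538872] 40
bback 40 [0.14511367 0.41575351] 34
fenceback 40 [-2.48583607 -2.61479014] 34
fencefront 40 [-2.17601756 -2.15907007] 27
```

View pics/m6.png

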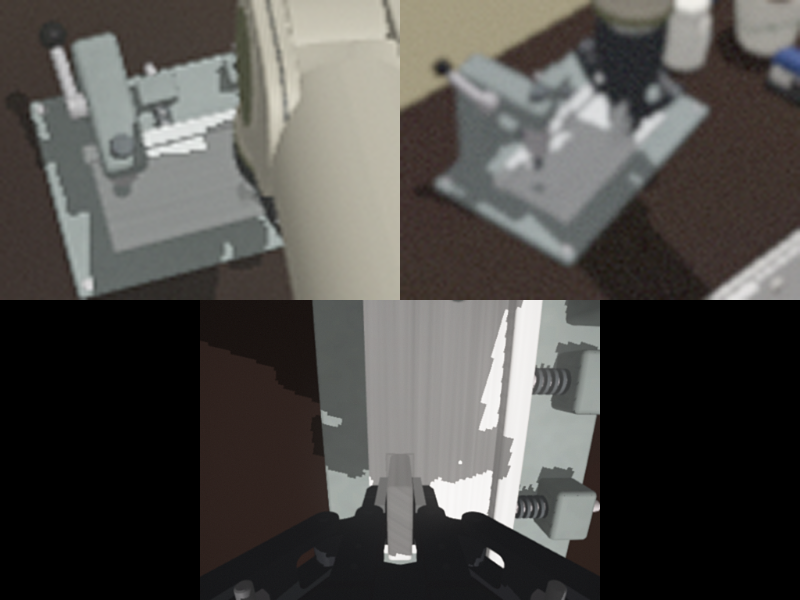

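The bracket lies flat and square against the fence, which is pushed in about 10 mm; the hole shows at (538,188) under the punch in the scene crop. It needs about 2 mm more, and I'll unload the bed slightly as I go. Then I'll check the hole in y.

```bash
python3 -m jog '[{"grip":1,"slide":[0,0,-0.03],"yaw":0},{"grip":1,"slide":[0,0.08,0],"yaw":0},{"grip":1,"slide":[0,0.07,0],"yaw":0},{"grip":1,"slide":[0,0.06,0],"yaw":0},{"grip":1,"slide":[0,0,0],"yaw":0}]'
python3 - <<'E'
from st import *
import pickle
cal=KT('wrist'); im=manip.camera('wrist'); np.save('w7.npy',im); s=manip.camera('scene'); np.save('s7.npy',s); cs=KT('scene')
g=im.astype(np.float32).mean(2); PR=np.array([.5451,-.0540,.239])
for nm,aa,bb,z,n,sg in [('fenceback',[.042,-.14],[.042,-.04],.027,[1,0],-1),('fencefront',[.028,-.14],[.028,-.04],.027,[1,0],0)]:
    e=edge(g,PR,aa,bb,z,cal,n,sign=sg,half=.005); print(nm,*linefit(e))
B=np.r_[se2(np.r_[p[:2],w],[[.02,.04]])[0],w]
print('wrist hole near edge pred',proj(np.r_[se2(B,[[.012,.067]])[0],.016],cal)); print(g[0:14,322:346:3].astype(int))
# scene: refit press bed from edges, then hole
G=s.astype(np.float32).mean(2); PS=[.5419,-.0517,.2423]
for nm,a,b,z,n in [('front',[-.085,-.14],[-.085,.05],.01,[1,0]),('left',[-.08,.06],[.05,.06],.01,[0,-1])]:
    e=edge(G,PS,a,b,z,cs,n,sign=1); print('scene',nm,len(e),*linefit(e))
b=PR; print('punch px',proj(np.r_[PS[:2],.04],cs),'hole px goal',proj(np.r_[PS[:2],.016],cs))
u=cv2.resize(s[165:215,230:300],None,fx=8,fy=8,interpolation=cv2.INTER_CUBIC); cv2.imwrite('pics/s7.png',u)
E
```

```text
clock: 16.2
position: [0.5414, -0.1736, 0.0983]
ee_rot: [0.618, 0.786, -0.002, -0.001]
ft_force: [-12.1, -2.1, 5.8]
grip_width: 0.13
grasp_force: 89.7
clock 16.35 p [ 0.5414 -0.1736  0.0983] sd [0. 0. 0.] ang 0.2382 F,T [-11.95  -2.3    6.08  -0.54   2.31   0.07] grip 0.13 89.7 z-tilt [-0.004 -0.001 -1.   ]
tcp in press frame [[-0.0319 -0.1153]]
fenceback [-0.93298887 -0.88892393] 35
fencefront [-3.01035903 -1.62038502] 33
wrist hole near edge pred [[331.07237178   3.19992127]]
[[128  92  89  88  92 115 137 147]
 [139 114 102  97 112 131 141 149]
 [146 135 128 122 134 141 147 149]
 [149 145 140 137 143 145 147 149]
 [148 149 147 144 147 148 149 149]
 [149 149 149 149 150 146 148 149]
 [148 149 148 148 147 147 149 151]
 [149 149 150 149 148 147 147 149]
 [149 149 147 149 149 146 149 149]
 [148 150 150 149 150 145 148 150]
 [149 150 148 148 149 147 149 151]
 [150 150 149 148 149 147 148 150]
 [150 150 149 149 148 146 149 150]
 [149 151 148 148 149 147 148 150]]
scene front 40 [-1.37703188 -3.34817138] 32
scene left 40 [-3.2414898  -2.90529217] 30
punch px [[261.14432351 191.03744747]] hole px goal [[261.10943422 195.44412599]]
```

View pics/s7.png

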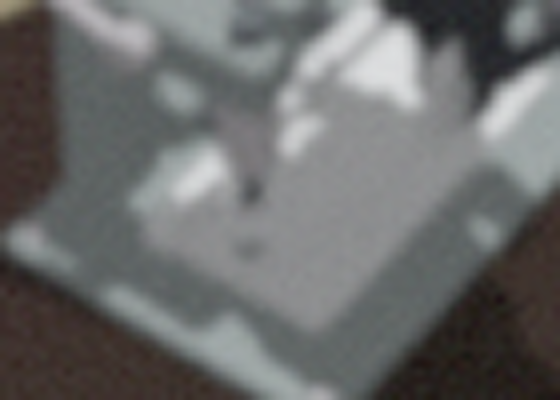

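The hole is at (249,247) in the crop, directly below the punch tip at (250,195), within about 1 mm of its predicted spot. The fence is in by about 11.7–12 mm, square, and the readings are steady, so I'm handing in.

```bash
python3 -c "
from workcell import manip
print(manip.hand_in())"
```

```text
the job is handed in; nothing more can be done
None
```

I've handed the job in with the bracket flat on the bed and held square against the fence. The fence is pushed in about 12 mm (roughly 8 N on its spring), which puts the hole under the punch to within about 1 mm; I worked out the pointer position from that travel rather than seeing it in the final pictures.

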